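# Unpack the paints into the rack, keeping their order

## Robot

A 6-joint arm with a two-finger parallel gripper is mounted at the origin on the work surface. World frame = base frame: x ahead of the robot, y to its left, z up, the work surface at z = 0. Lengths are in m, angles in rad, forces in N, time in s.
With the tool pointing down it reaches from about 0.35 to 0.85 m from the base axis. Payload 8.1 kg.
Tool frame: the origin (TCP) lies on the centre line of the jaws, within the pads' length; the fingertips stand 22 mm ahead of it and the grasp point (between the pads) lies 3 mm ahead of it; z points along the fingers, y is the line along which they close (so a half turn about z gives the same grasp; the last joint's range is limited). The gripper opens to 93 mm and grips with 3 to 60 N. Pads are 15 mm wide; open, the fingers measure 128 mm over their backs; the gripper's body (75 mm by 188 mm) begins 65 mm behind the grasp point.
Start: joints at [-0.085, 0.13, 1.488, -0, 1.523, -0.085], TCP at [0.6, 0, 0.241] pointing down, gripper open.
Joint ranges: [-2.96, 2.96], [-0.89, 2.26], [0.02, 2.5], [-1.34, 4.48], [0, 2.73], [-2.66, 2.66]. Speed limits (rad/s): [2.39, 2.39, 2.79, 3.14, 3.14, 3.14].

## Interface

Orientations are given as a rotation vector (axis times angle).
In Python, from plant import robot gives the robot as it stands.
- The arm moves only by the tool tcp_steps, called after "Emit:" by a JSON object that holds its "op" and its "data", one argument or row to a line. Schema: {"type":"object","properties":{"deltas":{"type":"array","items":{"type":"array","items":{"type":"number"},"minItems":5,"maxItems":5},"minItems":1,"maxItems":20},"force":{"type":"number"},"only":{"type":"string"},"quiet":{"type":"boolean"},"lines":{"type":"string"}},"required":["deltas"],"additionalProperties":false}. deltas is a list of rows, 1 to 20 of them, each of 5 numbers: the finger opening in m, then dx, dy, dz in m, then a turn about the tool's z in rad; each row shifts and turns the commanded pose from where the row before left it, along the tool's axes as they then stand; what a row does not reach is not made up. A row lasts 1/10 s, in which the tool goes at most 0.05 m and 0.15 rad, less where a joint would pass 70% of its speed; a pose out of reach is approached as far as the arm can. The fingers move at their own pace and stop on an object; force is the grip in N (left out, the last holds). Time passes only in rows, so rows that do not move let the fingers close. The tool returns the time, the measured TCP pose, the force, the opening and the grip force at its end. only (a regular expression) keeps the lines of the reply that match it, lines (a string "A,B") keeps lines A to B, and quiet returns only ok. Input that does not fit is refused with a message, and nothing moves.
- robot.read_state(): the state, without advancing time (a new reading comes with each control period).
- robot.read_camera(name): name is "scene" or "side" or "wrist"; returns a dict with "image" (400x640x3 uint8, red, green, blue), "fx", "fy", "cx", "cy" (pixels), "R" (3x3) and "t" (3): a world point X has camera coordinates R X + t. Camera axes: x right, y down, z forward; pixel columns grow to the right and rows downward; lengths in m; the calibration is good to about 2 mm. A picture is of the moment at which its call begins. There is no depth.
- robot.close_job(): hands the job in; it is judged then, once.
The state is a dict: "t": time; "q": joint angles; "dq": joint speeds; "joint_torque": joint torques, N m; "tool_pos": TCP position; "orientation": TCP orientation; "force": force on the tool from outside, world axes, zero at the start; "wrist_torque": the same for the moment, N m; "opening": finger opening in m; "gripper_force": force on a finger pad.
Only numpy, scipy, OpenCV 4.12 (cv2) and the standard library are available. Lean on these libraries where they do the work, as an engineer would, in place of code of your own. Each camera call takes 0.05 s, during which the arm holds its last target. There are 200 camera calls.

## Task

Unpack the four paints from the cardboard carton into the wooden paint rack, one to a hole, standing upright on the rack's floor. Keep them in the same left-to-right order as they stood in the carton, since that is the order in which they will be used, and do not tip any of them over on the way.

Things in the scene. Friction and masses are not known exactly. Their poses are not given: they have to be found in the camera images.
- carton: Open cardboard carton, fixed, to the left or right, turned up to 0.25 rad; 70 mm (x) by 254 mm (y, along the row), walls 40 mm high, two low flaps along the long sides. Holds a row of four compartments centred at y = -91.5, -30.5, 30.5, 91.5 mm, one paint in each at the start. Origin: centre of the underside, z up; +y is the left end seen from the robot.
- rack: Plywood paint rack, fixed, empty, turned up to 0.25 rad; 80 mm (x) by 276 mm (y, along the row), 30 mm high. Its upper board (22 to 30 mm up) has four round 58 mm holes centred at x = 0, y = -99, -33, 33, 99 mm; paints pass through and stand on the floor board, top 5 mm above the table. Origin: centre of the underside, z up; +y is the left end seen from the robot.
- paint_dropper: Slim round white paint bottle with a pointed black nozzle: body 32 mm across (33 at the paper label) and 80 mm tall, the nozzle on top narrowing from 22 to 8 mm and ending 106 mm up. Weighs 50 to 160 g, rigid, loose, stands upright in its compartment. Origin: centre of its underside; z up along it.
- paint_jar: Squat wide white paint jar with a flat grey lid as wide as itself: 44 to 45 mm across, 80 mm tall in all. Weighs 50 to 160 g, rigid, loose, stands upright in its compartment. Origin: centre of its underside; z up along it.
- paint_square: Square white paint bottle: body 36 x 36 mm and 80 mm tall, its sides along its x and y axes and within 0.15 rad of parallel to the carton's, a narrow round black cap 20 mm across up to 102 mm. Weighs 50 to 160 g, rigid, loose, stands upright in its compartment. Origin: centre of its underside; z up along it.
- paint_round: Round white paint bottle with a wide flat grey cap: body 38 mm across (39 at the paper label) and 80 mm tall, cap 31 mm across up to 100 mm. Weighs 50 to 160 g, rigid, loose, stands upright in its compartment. Origin: centre of its underside; z up along it.
- cell_dropper: Compartment of the carton in which the slim bottle with the nozzle stands at the start: cardboard, 60 x 60 mm, walls 2.5 mm thick up to 40 mm above the table, floor top 5.5 mm above the table. Fixed, so it keeps that paint's original place in the row. Origin: centre of its underside, 3 mm above the table. All four look alike.
- cell_jar: Compartment of the carton in which the squat jar stands at the start: cardboard, 60 x 60 mm, walls 2.5 mm thick up to 40 mm above the table, floor top 5.5 mm above the table. Fixed, so it keeps that paint's original place in the row. Origin: centre of its underside, 3 mm above the table. All four look alike.
- cell_square: Compartment of the carton in which the square bottle stands at the start: cardboard, 60 x 60 mm, walls 2.5 mm thick up to 40 mm above the table, floor top 5.5 mm above the table. Fixed, so it keeps that paint's original place in the row. Origin: centre of its underside, 3 mm above the table. All four look alike.
- cell_round: Compartment of the carton in which the round bottle with the wide cap stands at the start: cardboard, 60 x 60 mm, walls 2.5 mm thick up to 40 mm above the table, floor top 5.5 mm above the table. Fixed, so it keeps that paint's original place in the row. Origin: centre of its underside, 3 mm above the table. All four look alike.

How it is judged:
By the outcome, as a careful person would: the job done as asked, in the order asked, and still so for the second after the job is handed in, with the robot touching nothing.
It also fails if it takes over 106 s, if anything falls off the work surface, if the arm or the gripper's body presses on something with over 40 N, if the wrist force passes 120 N, or if a joint passes its speed limit or range.

## Working session

There is one attempt and no reset: what is moved stays moved. The work goes in short steps, Python scripts to look and compute and a tool call to move; the robot and the scene stay as the last step left them, time stands still between calls to the robot, and variables do not carry over. Pictures are saved under pics/ and viewed, at most 14 in all, crops included, and the job is handed in when it is done.

```bash
ls; mkdir -p pics
```

Run:
```python
from plant import robot
import cv2
for n in("scene","side"):
    c=robot.read_camera(n); cv2.imwrite(f"pics/{n}0.png",c["image"][:,:,::-1]); print(n,c["fx"],c["cx"],c["cy"],c["R"],c["t"])
s=robot.read_state();print(s["t"],s["tool_pos"],s["orientation"])
```

```text
pics
plant.py
scene 395.58069091901024 317.38146915729936 203.93311523436972 [[-0.63048034  0.77620428  0.001208  ]
 [ 0.59696108  0.48588164 -0.63840152]
 [-0.49611694 -0.40177847 -0.76970257]] [ 0.35749796 -0.28775284  1.13272034]
side 365.08104272693913 319.90877206189276 203.3408663643328 [[ 0.98899233 -0.14730889  0.01393759]
 [-0.08321774 -0.63162971 -0.77079097]
 [ 0.12234776  0.76114651 -0.63693565]] [-0.53134494  0.08275937  0.78844285]
0.1 [5.99535125e-01 5.45256936e-05 2.39732226e-01] [-2.22061555e+00 -2.22055178e+00  1.64954742e-03]
```

View pics/scene0.png

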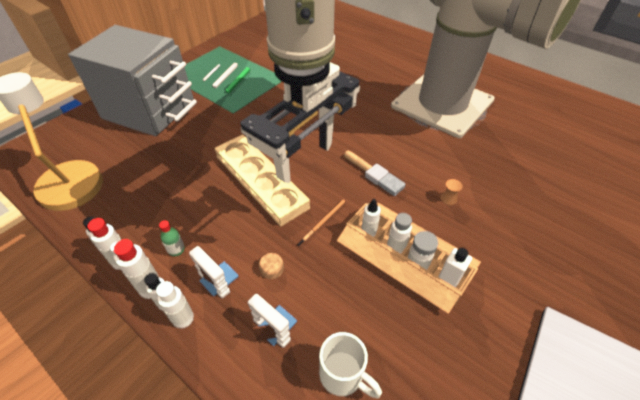

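View pics/side0.png

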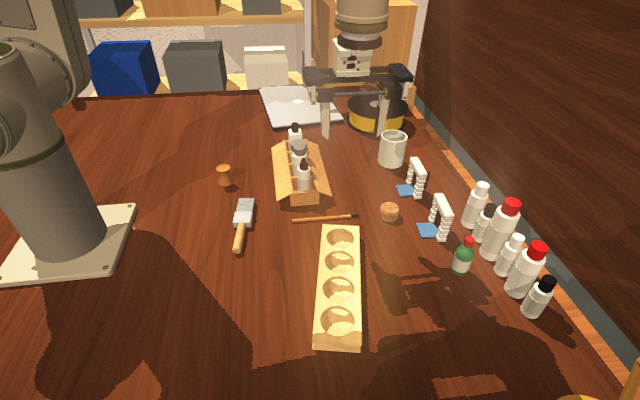

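The scene picture shows the carton at (405,255). From low to high y the order is dropper (371,215), round (401,230), jar (424,245), square (457,262). The rack is at (262,180), partly behind the gripper. The side picture shows all four rack holes, from (341,237) to (338,320).

Run:
```python
import cv2,numpy as np
a=cv2.imread("pics/scene0.png");b=cv2.imread("pics/side0.png")
cv2.imwrite("pics/c1.png",cv2.resize(a[190:315,330:490],None,fx=4.8,fy=4.8,interpolation=cv2.INTER_CUBIC))
cv2.imwrite("pics/c2.png",cv2.resize(b[220:355,290:390],None,fx=4.4,fy=4.4,interpolation=cv2.INTER_CUBIC))
cv2.imwrite("pics/c3.png",cv2.resize(b[118:218,260:340],None,fx=6,fy=6,interpolation=cv2.INTER_CUBIC))
```

```text
(no output)
```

View pics/c1.png

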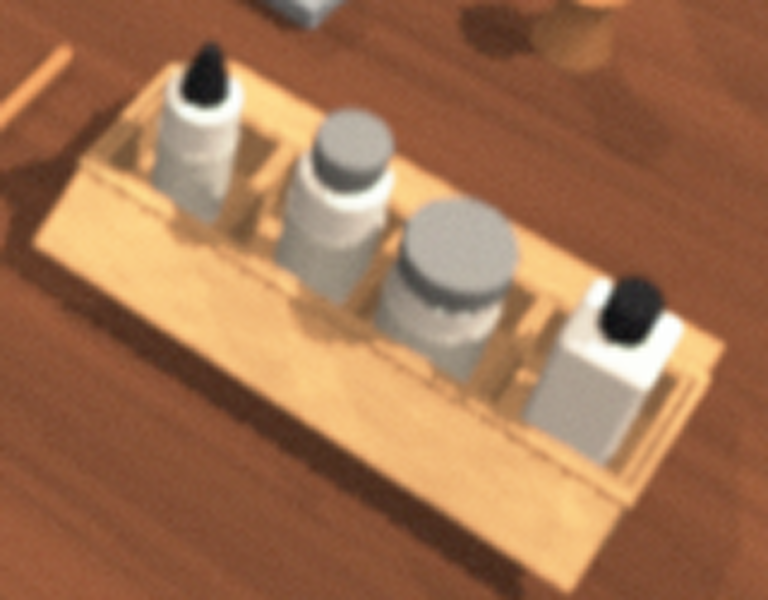

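View pics/c2.png

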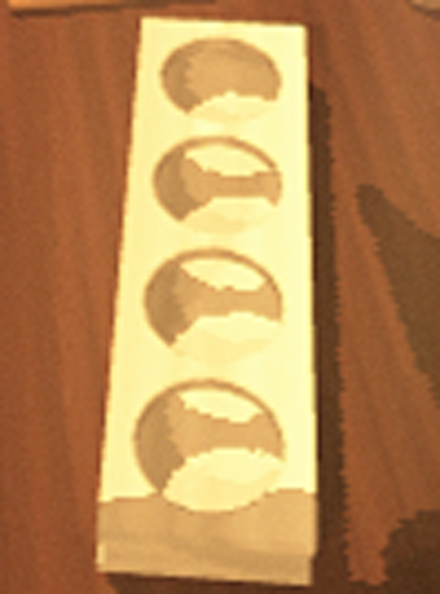

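View pics/c3.png

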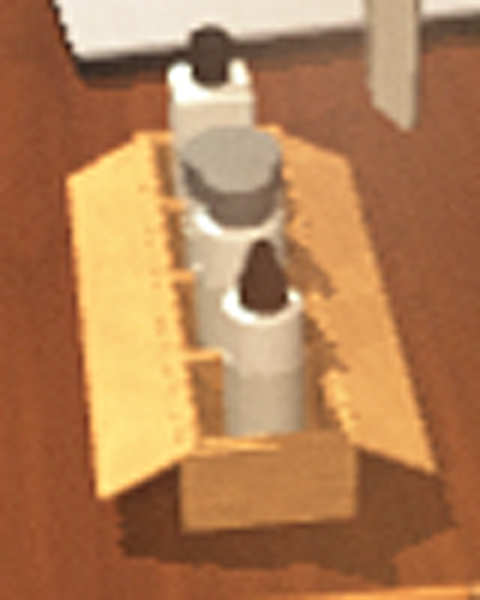

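Create h.py:
```python
import numpy as np
from plant import robot
def ray(c,uv,z):
    R=np.array(c["R"]);C=-R.T@np.array(c["t"])
    d=R.T@np.array([(uv[0]-c["cx"])/c["fx"],(uv[1]-c["cy"])/c["fy"],1.]);return (C+d*(z-C[2])/d[2])[:2]
```

Run:
```python
from h import *
np.set_printoptions(precision=4,suppress=True)
s=robot.read_camera("scene");d=robot.read_camera("side")
f=lambda x,y,z:ray(s,(330+x/4.8-.5+.1,190+y/4.8-.4),z)
g=lambda x,y,z:ray(d,(290+x/4.4-.4,220+y/4.4-.4),z)
k=lambda x,y,z:ray(d,(260+x/6-.4,118+y/6-.4),z)
for n,p in dict(drop=(210,48,.1115),round=(354,145,.1055),jar=(460,248,.0855),sq=(637,305,.1075)).items():print(n,f(*p))
print("side drop",k(263,243,.1115),"sq",k(210,42,.1075),"jar/round?",k(236,152,.1055),k(236,152,.0855))
c=np.array([f(*p) for p in((85,160,.04),(175,65,.04),(708,370,.04),(633,500,.04))]);print("carton",c,c.mean(0))
c2=[k(190,447,.04),k(355,447,.04)];print(c2)
c=np.array([g(*p) for p in((140,18,.03),(305,25,.03),(317,490,.03),(99,500,.03))]);print("rack",c,c.mean(0),[np.linalg.norm(c[i]-c[i-1]) for i in range(4)])
for p in((221,80),(217,184),(213,304),(210,445)):print("hole",g(*p,.03))
```

```text
drop [0.5119 0.0928]
round [0.513 0.161]
jar [0.5149 0.213 ]
sq [0.5128 0.2785]
side drop [0.5109 0.0948] sq [0.5068 0.2704] jar/round? [0.5086 0.1755] [0.5117 0.2098]
carton [[0.5422 0.0587]
 [0.4744 0.0584]
 [0.471  0.309 ]
 [0.541  0.3113]] [0.5072 0.1843]
[array([0.477 , 0.0617]), array([0.5419, 0.0532])]
rack [[ 0.5333 -0.0464]
 [ 0.6137 -0.0623]
 [ 0.5598 -0.3117]
 [ 0.4786 -0.3045]] [ 0.5463 -0.1812] [np.float64(0.26380426238563254), np.float64(0.0819574784407421), np.float64(0.2551952808192239), np.float64(0.08155667162183976)]
hole [ 0.565  -0.0945]
hole [ 0.5509 -0.1585]
hole [ 0.537  -0.2227]
hole [ 0.5237 -0.2875]
```

The round bottle's scene and side estimates differ by 14 mm, so I'll check with the wrist camera from above the carton.

Emit:
{"op": "tcp_steps", "data": {
  "deltas": [
    [0.093, 0.037, -0.018, -0.01, 0],
    [0.093, 0.037, -0.018, -0.01, 0],
    [0.093, 0.037, -0.018, -0.01, 0],
    [0.093, 0.037, -0.018, -0.01, 0],
    [0.093, 0.036, -0.018, -0.01, 0],
    [0.093, 0, 0, 0, 0],
    [0.093, 0, 0, 0, 0]
  ],
  "force": 20
}}

```text
t: 0.9
tool_pos: [0.5098, 0.1847, 0.2909]
orientation: [2.219, 2.223, 0.001]
force: [-0.2, 0.2, -0.3]
opening: 0.0928
gripper_force: 0.0
```

Run:
```python
from h import *
import cv2
c=robot.read_camera("wrist");cv2.imwrite("pics/w1.png",c["image"][:,:,::-1]);print(c["fx"],c["R"],c["t"])
a=robot.read_camera("scene");cv2.imwrite("pics/s1.png",a["image"][:,:,::-1])
```

```text
321.7885709541438 [[ 0.99999619  0.00205774  0.00184248]
 [ 0.00147047 -0.96129598  0.27551385]
 [ 0.00233811 -0.27551009 -0.96129534]] [-0.51098851  0.13093404  0.48951545]
```

View pics/w1.png

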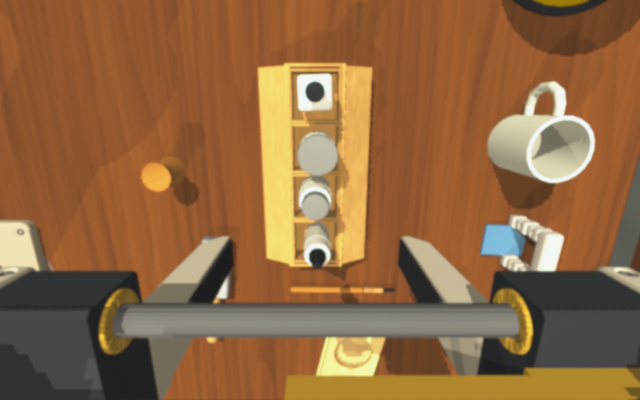

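The wrist view shows the row well: square cap (315,92), jar lid (317,154), round cap (315,205), dropper nozzle (317,258). I'll refine those with masks.

Run:
```python
from h import *
import cv2
np.set_printoptions(precision=4,suppress=True)
c=robot.read_camera("wrist");im=c["image"];h=cv2.cvtColor(im,cv2.COLOR_RGB2HSV)
S,V=h[...,1].astype(int),h[...,2]
def comps(m,n):
    k,l,st,ce=cv2.connectedComponentsWithStats(m.astype(np.uint8))
    for i in range(1,k):
        if st[i,4]>30: print(n,st[i],ce[i])
    return l
r=np.zeros(S.shape,bool);r[65:268,292:344]=1
comps(r&(V<70),"dark");comps(r&(S<50)&(V>90)&(V<185),"grey")
w=r&(S<60)&(V>185);comps(w,"white")
m=w[:118].astype(np.uint8);q=cv2.minAreaRect(np.argwhere(m)[:,::-1].astype(np.float32));print(q)
for p in cv2.boxPoints(q):print(ray(c,p,.0855))
for n,uv,z in(("drop",(317,258),.1115),("round",(315,205),.1055),("jar",(317,154),.0855),("sq",(315,92),.1075)):print(n,ray(c,uv,z))
cv2.imwrite("pics/w2.png",cv2.resize(im[60:275,250:380,::-1],None,fx=2.7,fy=2.7,interpolation=cv2.INTER_CUBIC))
```

```text
dark [307  82  15  17 211] [314.0948  90.    ]
dark [310 249  15  18 199] [317.196 257.   ]
grey [305  80  19  21  75] [314.3467  89.7867]
grey [308 132  30  43 125] [325.504 149.136]
grey [302 190  28  28 206] [318.3689 201.4175]
grey [309 247  18  16  42] [316.8095 252.2619]
white [297  72  35  37 896] [313.827   89.9911]
white [ 299  131   37   42 1170] [316.4641 152.6923]
white [299 178  32  40 742] [312.7466 197.2102]
white [304 226  27  38 509] [315.0629 242.2043]
((314.0, 90.0), (36.0, 34.0), 90.0)
[0.4921 0.2967]
[0.5265 0.2967]
[0.5269 0.2618]
[0.4915 0.2618]
drop [0.5123 0.1033]
round [0.5102 0.1623]
jar [0.5124 0.214 ]
sq [0.5103 0.2765]
```

View pics/w2.png

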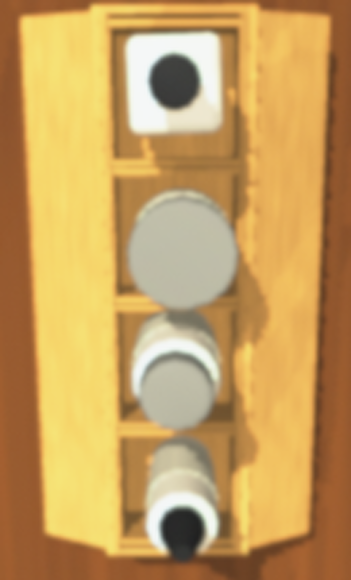

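Wrist fixes are consistent with the other views: the dropper is at about (.512,.094) and the square's yaw is about +0.06. Now the dropper.

Emit:
{"op": "tcp_steps", "data": {
  "deltas": [
    [0.093, -0.045, 0.0025, 0, 0],
    [0.093, -0.0457, 0, 0, 0],
    [0.093, 0, 0, 0, 0],
    [0.093, 0, 0, 0.045, 0],
    [0.093, 0, 0, 0.045, 0],
    [0.093, 0, 0, 0.045, 0],
    [0.093, 0, 0, 0.045, 0],
    [0.093, 0, 0, 0.03, 0],
    [0.093, 0, 0, 0.012, 0],
    [0.093, 0, 0, 0, 0],
    [0.093, 0, 0, 0, 0]
  ],
  "force": 20
}}

```text
t: 2.15
tool_pos: [0.5137, 0.0932, 0.0701]
orientation: [2.221, 2.22, 0.002]
force: [0.9, -0.4, 0.6]
opening: 0.0925
gripper_force: 0.0
```

Emit:
{"op": "tcp_steps", "data": {
  "deltas": [
    [0.02, 0, 0, 0, 0],
    [0.02, 0, 0, 0, 0],
    [0.02, 0, 0, 0, 0],
    [0.02, 0, 0, 0, 0],
    [0.02, 0, 0, 0, 0],
    [0.02, 0, 0, 0, 0],
    [0.02, 0, 0, 0, 0],
    [0.02, 0, 0, 0, 0]
  ],
  "force": 20
}}

```text
t: 2.95
tool_pos: [0.5124, 0.0933, 0.0686]
orientation: [-2.221, -2.221, 0.0]
force: [0.1, 0.1, -0.1]
opening: 0.0336
gripper_force: 0.0
```

Emit:
{"op": "tcp_steps", "data": {
  "deltas": [
    [0.02, 0, 0, 0, 0],
    [0.02, 0, 0, 0, 0],
    [0.02, 0, 0, 0, 0],
    [0.02, 0, 0, -0.02, 0],
    [0.02, 0, 0, -0.04, 0],
    [0.02, 0, 0, -0.045, 0],
    [0.02, 0, 0, -0.025, 0],
    [0.02, 0, 0, 0, 0],
    [0.02, 0, 0, 0, 0]
  ],
  "force": 20
}}

```text
t: 3.85
tool_pos: [0.5127, 0.0933, 0.1986]
orientation: [2.221, 2.221, 0.001]
force: [0.3, 0.0, -1.5]
opening: 0.0324
gripper_force: 20.0
```

Run:
```python
import cv2
from h import *
c=robot.read_camera("side");cv2.imwrite("pics/d1.png",c["image"][80:220,230:350,::-1].repeat(3,0).repeat(3,1))
a=cv2.imread("pics/s1.png");cv2.imwrite("pics/r1.png",cv2.resize(a[125:230,205:320],None,fx=5,fy=5,interpolation=cv2.INTER_CUBIC))
```

```text
(no output)
```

View pics/d1.png

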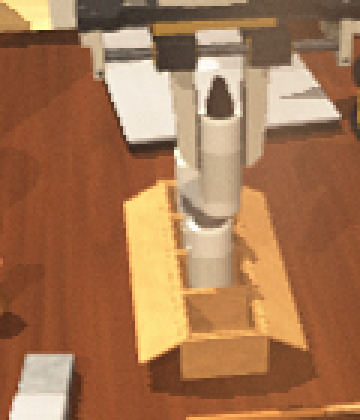

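View pics/r1.png

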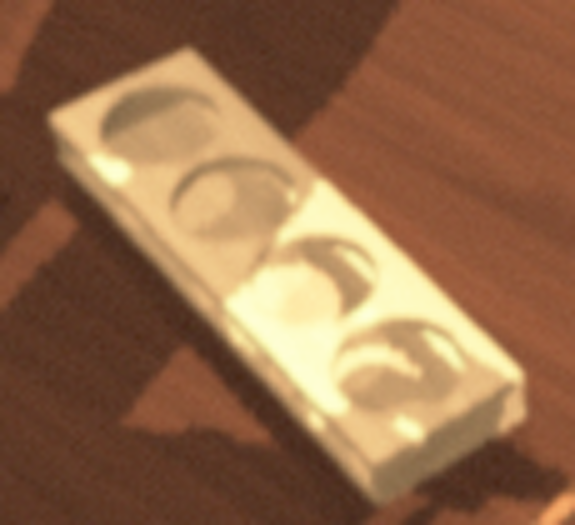

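The dropper hangs upright in the jaws. The scene crop shows the rack's top corners at about (50,115), (190,48), (522,378) and (372,470), which I'll compare with the side fix.

Run:
```python
from h import *
np.set_printoptions(precision=4,suppress=True)
s=robot.read_camera("scene")
f=lambda x,y:ray(s,(205+x/5-.4,125+y/5-.4),.03)
c=np.array([f(*p) for p in((50,115),(190,48),(522,378),(372,470))]);print(c,c.mean(0),[np.linalg.norm(c[i]-c[i-1]) for i in range(4)])
e=(c[2]+c[3]-c[0]-c[1])/2;print(np.arctan2(-e[0],e[1]))
for p in((162,132),(238,204),(316,288),(401,372)):print(f(*p))
```

```text
[[ 0.555  -0.334 ]
 [ 0.4767 -0.3171]
 [ 0.5385 -0.0467]
 [ 0.617  -0.0631]] [ 0.5468 -0.1902] [np.float64(0.27794561898071213), np.float64(0.0800520619213685), np.float64(0.27731881743612197), np.float64(0.08013295245460507)]
-0.22481611674094454
[ 0.5288 -0.2826]
[ 0.5406 -0.2188]
[ 0.5564 -0.1532]
[ 0.5692 -0.0899]
```

Emit:
{"op": "tcp_steps", "data": {
  "deltas": [
    [0.02, -0.03, 0.0112, 0, 0],
    [0.02, -0.045, 0, 0, 0],
    [0.02, -0.045, 0, 0, 0],
    [0.02, -0.045, 0, 0, 0],
    [0.02, -0.045, 0, 0, 0],
    [0.02, -0.045, 0, 0, 0],
    [0.02, -0.045, 0, 0, 0],
    [0.02, -0.04, 0, 0, 0],
    [0.02, -0.03, 0, 0, 0],
    [0.02, -0.0104, 0, 0, 0],
    [0.02, 0, 0, 0, 0],
    [0.02, 0, 0, 0, 0],
    [0.02, 0, 0, 0, 0]
  ],
  "force": 20
}}

```text
t: 5.25
tool_pos: [0.5238, -0.2854, 0.1981]
orientation: [-2.219, -2.222, -0.0]
force: [-0.7, -0.3, -0.9]
opening: 0.0326
gripper_force: 20.0
```

Run:
```python
import cv2
from h import *
i=[robot.read_camera("side")["image"][140:360,250:390],robot.read_camera("scene")["image"][60:280,180:320]]
cv2.imwrite("pics/d2.png",cv2.resize(np.hstack(i)[:,:,::-1],None,fx=2.7,fy=2.7))
```

```text
(no output)
```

View pics/d2.png

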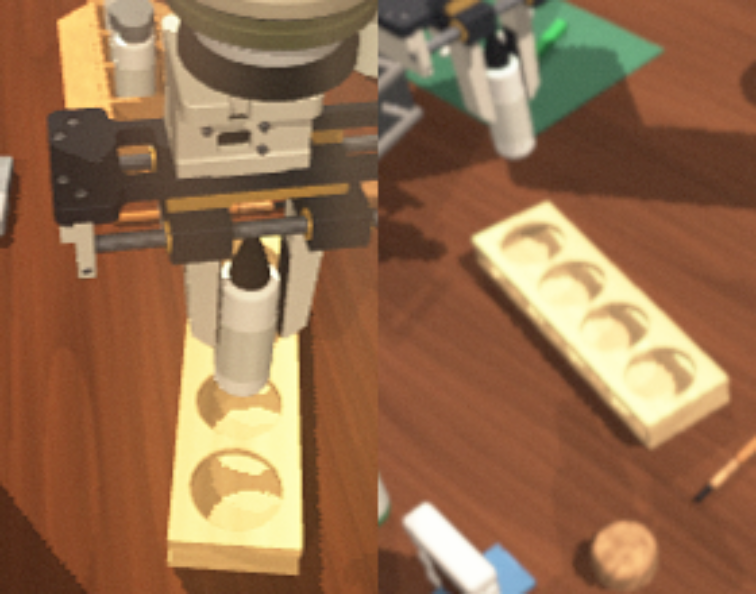

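The dropper hangs upright over the first hole's fix, so I'll lower it, release and rise. Its clearance is 12 mm.

Emit:
{"op": "tcp_steps", "data": {
  "deltas": [
    [0.02, -0.0015, 0, 0.03, 0],
    [0.02, 0, 0, 0.035, 0],
    [0.02, 0, 0, 0.035, 0],
    [0.02, 0, 0, 0.02, 0],
    [0.02, 0, 0, 0.007, 0],
    [0.02, 0, 0, 0.002, 0],
    [0.02, 0, 0, 0.001, 0],
    [0.02, 0, 0, 0, 0],
    [0.02, 0, 0, 0, 0]
  ],
  "force": 20
}}

```text
t: 6.25
tool_pos: [0.5246, -0.2891, 0.0702]
orientation: [2.22, 2.22, 0.001]
force: [0.4, -0.4, -0.5]
opening: 0.0324
gripper_force: 20.0
```

Emit:
{"op": "tcp_steps", "data": {
  "deltas": [
    [0.06, 0, 0, 0, 0],
    [0.06, 0, 0, 0, 0],
    [0.06, 0, 0, 0, 0],
    [0.06, 0, 0, 0, 0],
    [0.06, 0, 0, 0, 0],
    [0.06, 0, 0, -0.02, 0],
    [0.06, 0, 0, -0.04, 0],
    [0.06, 0, 0, -0.045, 0],
    [0.093, 0, 0, -0.025, 0],
    [0.093, 0, 0, 0, 0]
  ]
}}

```text
t: 7.25
tool_pos: [0.5261, -0.2901, 0.2045]
orientation: [2.215, 2.215, 0.003]
force: [0.4, -0.9, 0.3]
opening: 0.0717
gripper_force: 0.0
```

Emit:
{"op": "tcp_steps", "data": {
  "deltas": [
    [0.093, 0.03, -0.0145, 0, 0],
    [0.093, 0.045, 0, 0, 0],
    [0.093, 0.045, 0, 0, 0],
    [0.093, 0.045, 0, 0, 0],
    [0.093, 0.045, 0, 0, 0],
    [0.093, 0.045, 0, 0, 0],
    [0.093, 0.045, 0, 0, 0],
    [0.093, 0.045, 0, 0, 0],
    [0.093, 0.045, 0, 0, 0],
    [0.093, 0.04, 0, 0, 0],
    [0.093, 0.021, 0, 0, 0],
    [0.093, 0, 0, 0, 0],
    [0.093, 0, 0, 0, 0],
    [0.093, 0, 0, 0, 0]
  ]
}}

```text
t: 8.65
tool_pos: [0.509, 0.1614, 0.1979]
orientation: [-2.222, -2.22, 0.002]
force: [0.4, 0.4, -1.1]
opening: 0.0929
gripper_force: 0.0
```

Run:
```python
import cv2
from h import *
i=[robot.read_camera("side")["image"][80:360,260:390],robot.read_camera("wrist")["image"][60:340,250:390]]
cv2.imwrite("pics/d3.png",cv2.resize(np.hstack(i)[:,:,::-1],None,fx=2.1,fy=2.1));print(robot.read_state()["tool_pos"])
```

```text
[0.509271   0.16121158 0.19835929]
```

View pics/d3.png

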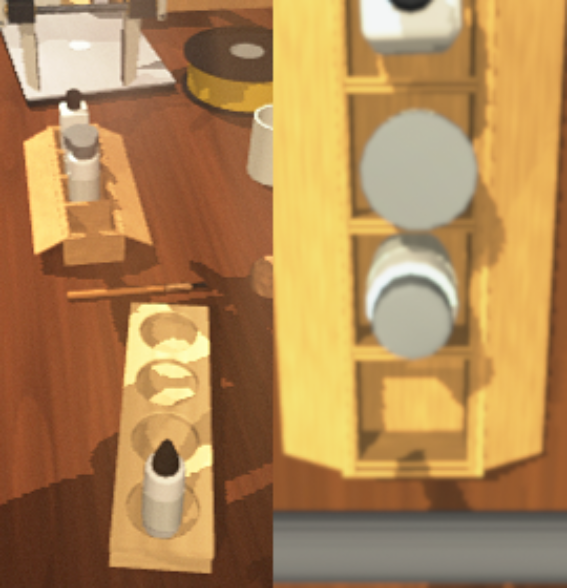

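The dropper stands upright in the first hole. Next I'll refine the round and jar from this closer wrist view.

Run:
```python
from h import *
c=robot.read_camera("wrist")
print(ray(c,(316.5,210.3),.1055),ray(c,(319.3,140.3),.0855),robot.read_state()["tool_pos"])
```

```text
[0.51052652 0.16334408] [0.51285985 0.21491806] [0.50929289 0.16131546 0.19847298]
```

Emit:
{"op": "tcp_steps", "data": {
  "deltas": [
    [0.093, 0.0015, 0.0013, 0.03, 0],
    [0.093, 0, 0, 0.04, 0],
    [0.093, 0, 0, 0.035, 0],
    [0.093, 0, 0, 0.018, 0],
    [0.093, 0, 0, 0.006, 0],
    [0.093, 0, 0, 0, 0],
    [0.02, 0, 0, 0, 0],
    [0.02, 0, 0, 0, 0],
    [0.02, 0, 0, 0, 0],
    [0.02, 0, 0, 0, 0],
    [0.02, 0, 0, 0, 0],
    [0.02, 0, 0, 0, 0],
    [0.02, 0, 0, 0, 0],
    [0.02, 0, 0, 0, 0],
    [0.02, 0, 0, 0, 0],
    [0.02, 0, 0, 0, 0]
  ],
  "force": 20
}}

```text
t: 10.4
tool_pos: [0.5104, 0.1639, 0.0696]
orientation: [-2.221, -2.221, 0.0]
force: [-0.6, 0.3, 0.0]
opening: 0.0387
gripper_force: 20.0
```

Emit:
{"op": "tcp_steps", "data": {
  "deltas": [
    [0.02, 0, 0, -0.02, 0],
    [0.02, 0, 0, -0.04, 0],
    [0.02, 0, 0, -0.045, 0],
    [0.02, 0, 0, -0.025, 0],
    [0.02, 0, 0, 0, 0],
    [0.02, 0, 0, 0, 0]
  ]
}}

```text
t: 11.0
tool_pos: [0.5107, 0.1639, 0.1997]
orientation: [2.221, 2.221, 0.001]
force: [-0.7, -0.8, -0.6]
opening: 0.0388
gripper_force: 19.9
```

Emit:
{"op": "tcp_steps", "data": {
  "deltas": [
    [0.02, -0.03, 0.01, 0, 0],
    [0.02, -0.045, 0.0177, 0, 0],
    [0.02, -0.045, 0, 0, 0],
    [0.02, -0.045, 0, 0, 0],
    [0.02, -0.045, 0, 0, 0],
    [0.02, -0.045, 0, 0, 0],
    [0.02, -0.045, 0, 0, 0],
    [0.02, -0.045, 0, 0, 0],
    [0.02, -0.03, 0, 0, 0],
    [0.02, -0.0115, 0, 0, 0],
    [0.02, 0, 0, 0, 0],
    [0.02, 0, 0, 0, 0],
    [0.02, 0, 0, 0, 0]
  ]
}}

```text
t: 12.3
tool_pos: [0.5382, -0.2209, 0.199]
orientation: [-2.219, -2.222, -0.0]
force: [-0.6, 0.4, -1.8]
opening: 0.0384
gripper_force: 20.0
```

Emit:
{"op": "tcp_steps", "data": {
  "deltas": [
    [0.02, -0.0015, 0, 0.03, 0],
    [0.02, 0, 0, 0.035, 0],
    [0.02, 0, 0, 0.035, 0],
    [0.02, 0, 0, 0.02, 0],
    [0.02, 0, 0, 0.007, 0],
    [0.02, 0, 0, 0.002, 0],
    [0.02, 0, 0, 0.001, 0],
    [0.02, 0, 0, 0, 0],
    [0.02, 0, 0, 0, 0]
  ],
  "force": 20
}}

```text
t: 13.2
tool_pos: [0.5391, -0.2245, 0.0712]
orientation: [2.22, 2.22, 0.001]
force: [0.2, 0.0, -0.2]
opening: 0.0384
gripper_force: 20.0
```

Emit:
{"op": "tcp_steps", "data": {
  "deltas": [
    [0.07, 0, 0, 0, 0],
    [0.07, 0, 0, 0, 0],
    [0.07, 0, 0, 0, 0],
    [0.07, 0, 0, 0, 0],
    [0.07, 0, 0, 0, 0],
    [0.07, 0, 0, -0.02, 0],
    [0.07, 0, 0, -0.04, 0],
    [0.07, 0, 0, -0.045, 0],
    [0.093, 0, 0, -0.025, 0],
    [0.093, 0, 0, 0, 0]
  ]
}}

```text
t: 14.2
tool_pos: [0.5408, -0.2254, 0.2054]
orientation: [2.215, 2.215, 0.004]
force: [0.6, 0.7, 0.9]
opening: 0.0819
gripper_force: 0.0
```

Emit:
{"op": "tcp_steps", "data": {
  "deltas": [
    [0.093, 0.03, -0.01, 0, 0],
    [0.093, 0.045, -0.0165, 0, 0],
    [0.093, 0.045, 0, 0, 0],
    [0.093, 0.045, 0, 0, 0],
    [0.093, 0.045, 0, 0, 0],
    [0.093, 0.045, 0, 0, 0],
    [0.093, 0.045, 0, 0, 0],
    [0.093, 0.045, 0, 0, 0],
    [0.093, 0.045, 0, 0, 0],
    [0.093, 0.035, 0, 0, 0],
    [0.093, 0.012, 0, 0, 0],
    [0.093, 0, 0, 0, 0],
    [0.093, 0, 0, 0, 0]
  ]
}}

```text
t: 15.5
tool_pos: [0.5115, 0.2119, 0.1988]
orientation: [-2.221, -2.221, 0.003]
force: [-0.5, 0.4, 0.0]
opening: 0.0927
gripper_force: 0.0
```

Run:
```python
from h import *
c=[robot.read_state()["tool_pos"] for _ in range(1)];print(c)
```

```text
[array([0.5114511 , 0.21187954, 0.19881479])]
```

Emit:
{"op": "tcp_steps", "data": {
  "deltas": [
    [0.093, 0.003, 0.001, 0.03, 0],
    [0.093, 0, 0, 0.04, 0],
    [0.093, 0, 0, 0.035, 0],
    [0.093, 0, 0, 0.018, 0],
    [0.093, 0, 0, 0.006, 0],
    [0.093, 0, 0, 0, 0],
    [0.02, 0, 0, 0, 0],
    [0.02, 0, 0, 0, 0],
    [0.02, 0, 0, 0, 0],
    [0.02, 0, 0, 0, 0],
    [0.02, 0, 0, 0, 0],
    [0.02, 0, 0, 0, 0],
    [0.02, 0, 0, 0, 0],
    [0.02, 0, 0, 0, 0],
    [0.02, 0, 0, 0, 0],
    [0.02, 0, 0, 0, 0]
  ],
  "force": 20
}}

```text
t: 17.1
tool_pos: [0.5127, 0.216, 0.0707]
orientation: [-2.221, -2.221, -0.0]
force: [0.2, 1.1, 1.1]
opening: 0.0445
gripper_force: 20.0
```

Emit:
{"op": "tcp_steps", "data": {
  "deltas": [
    [0.02, 0, 0, -0.02, 0],
    [0.02, 0, 0, -0.04, 0],
    [0.02, 0, 0, -0.045, 0],
    [0.02, 0, 0, -0.025, 0],
    [0.02, 0, 0, 0, 0],
    [0.02, 0, 0, 0, 0]
  ]
}}

```text
t: 17.7
tool_pos: [0.5128, 0.2159, 0.2003]
orientation: [2.221, 2.221, 0.001]
force: [-0.4, 0.9, -1.3]
opening: 0.0444
gripper_force: 20.0
```

Run:
```python
import cv2
from h import *
i=[robot.read_camera("side")["image"][80:360,260:390],robot.read_camera("scene")["image"][80:360,160:480]]
cv2.imwrite("pics/d4.png",cv2.resize(np.hstack(i)[:,:,::-1],None,fx=1.75,fy=1.75))
```

```text
(no output)
```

View pics/d4.png

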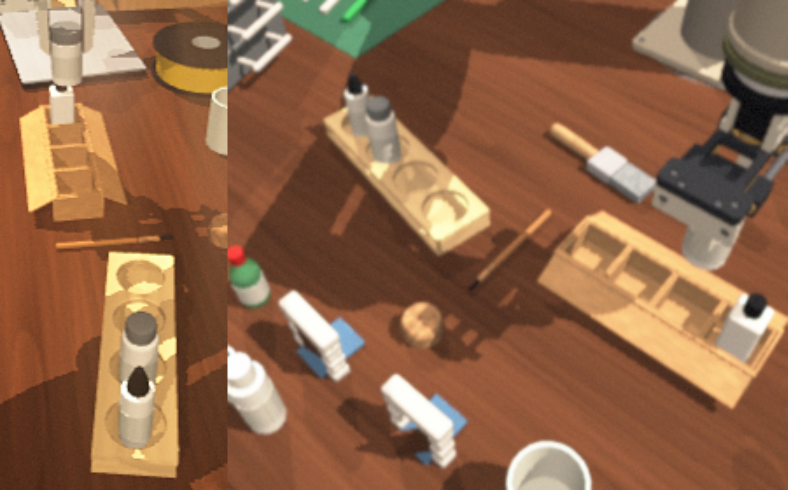

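Dropper and round stand upright in holes 1 and 2, and the jar is held upright. Next is hole 3.

Emit:
{"op": "tcp_steps", "data": {
  "deltas": [
    [0.02, -0.03, 0.02, 0, 0],
    [0.02, -0.045, 0.02, 0, 0],
    [0.02, -0.045, 0, 0, 0],
    [0.02, -0.045, 0, 0, 0],
    [0.02, -0.045, 0, 0, 0],
    [0.02, -0.045, 0, 0, 0],
    [0.02, -0.045, 0, 0, 0],
    [0.02, -0.042, 0, 0, 0],
    [0.02, -0.025, 0, 0, 0],
    [0.02, -0.007, 0, 0, 0],
    [0.02, 0, 0, 0, 0],
    [0.02, 0, 0, 0, 0],
    [0.02, 0, 0, 0.03, 0],
    [0.02, 0, 0, 0.03, 0],
    [0.02, 0, 0, 0.02, 0],
    [0.02, 0, 0, 0, 0],
    [0.02, 0, 0, 0, 0]
  ],
  "force": 20
}}

```text
t: 19.5
tool_pos: [0.5527, -0.1568, 0.1207]
orientation: [-2.219, -2.222, 0.0]
force: [-0.8, 0.0, -1.5]
opening: 0.0446
gripper_force: 20.0
```

```bash
python3 - <<'E'
import cv2
from h import *
i=[robot.read_camera("side")["image"][160:360,280:400],robot.read_camera("scene")["image"][80:280,200:380]]
cv2.imwrite("pics/d5.png",cv2.resize(np.hstack(i)[:,:,::-1],None,fx=2.6,fy=2.6))
E
```

```text
(no output)
```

View pics/d5.png

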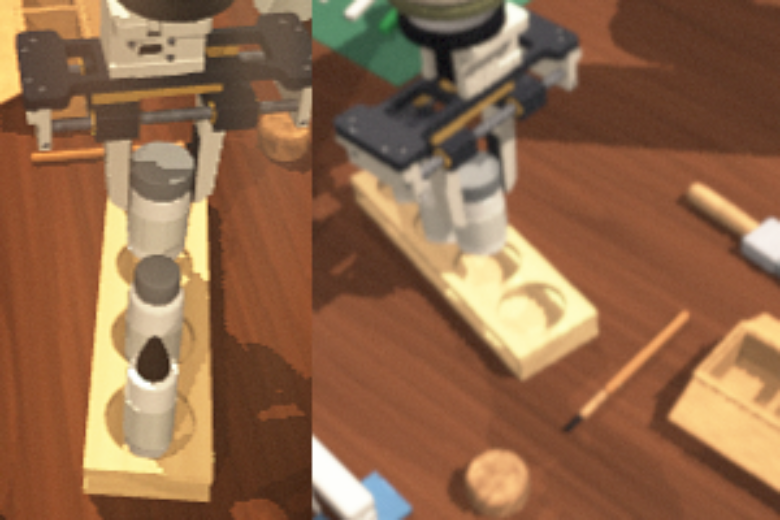

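The jar hangs above hole 3 and looks lined up in both views, so I'll lower it.

Emit:
{"op": "tcp_steps", "data": {
  "deltas": [
    [0.02, 0, 0, 0.02, 0],
    [0.02, 0, 0, 0.015, 0],
    [0.02, 0, 0, 0.01, 0],
    [0.02, 0, 0, 0.004, 0],
    [0.02, 0, 0, 0.0015, 0],
    [0.02, 0, 0, 0, 0],
    [0.02, 0, 0, 0, 0]
  ],
  "force": 20
}}

```text
t: 20.3
tool_pos: [0.5532, -0.1583, 0.0707]
orientation: [2.221, 2.221, 0.001]
force: [-0.5, 0.4, -1.1]
opening: 0.0447
gripper_force: 20.0
```

Emit:
{"op": "tcp_steps", "data": {
  "deltas": [
    [0.075, 0, 0, 0, 0],
    [0.075, 0, 0, 0, 0],
    [0.075, 0, 0, 0, 0],
    [0.075, 0, 0, 0, 0],
    [0.075, 0, 0, 0, 0],
    [0.075, 0, 0, -0.02, 0],
    [0.075, 0, 0, -0.04, 0],
    [0.075, 0, 0, -0.045, 0],
    [0.093, 0, 0, -0.025, 0],
    [0.093, 0, 0, 0, 0]
  ]
}}

```text
t: 21.3
tool_pos: [0.5554, -0.1591, 0.2059]
orientation: [2.216, 2.216, 0.006]
force: [0.5, -1.7, 0.3]
opening: 0.0867
gripper_force: 0.0
```

Emit:
{"op": "tcp_steps", "data": {
  "deltas": [
    [0.093, 0.03, -0.02, 0, -0.03],
    [0.093, 0.045, -0.022, 0, -0.03],
    [0.093, 0.045, 0, 0, 0],
    [0.093, 0.045, 0, 0, 0],
    [0.093, 0.045, 0, 0, 0],
    [0.093, 0.045, 0, 0, 0],
    [0.093, 0.045, 0, 0, 0],
    [0.093, 0.045, 0, 0, 0],
    [0.093, 0.045, 0, 0, 0],
    [0.093, 0.035, 0, 0, 0],
    [0.093, 0.012, 0, 0, 0],
    [0.093, 0, 0, 0, 0],
    [0.093, 0, 0, 0, 0]
  ]
}}

```text
t: 22.6
tool_pos: [0.4875, 0.2764, 0.1993]
orientation: [-2.154, -2.287, 0.003]
force: [-0.0, 0.2, -0.7]
opening: 0.0929
gripper_force: 0.0
```

Run:
```python
import cv2
from h import *
w=robot.read_camera("wrist")
i=[robot.read_camera("side")["image"][150:350,280:400],w["image"][150:350,210:430]]
cv2.imwrite("pics/d6.png",cv2.resize(np.hstack(i)[:,:,::-1],None,fx=2.3,fy=2.3));print(robot.read_state()["tool_pos"])
```

```text
[0.48795293 0.27593863 0.19981591]
```

View pics/d6.png

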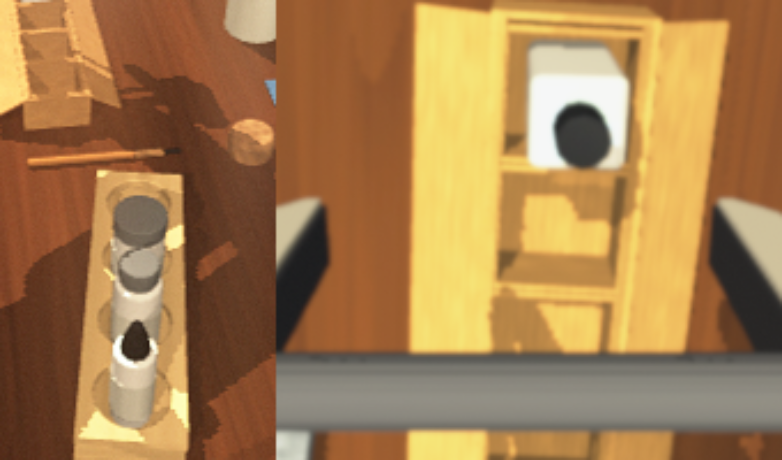

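The jar, round and dropper all stand upright in the rack. The square's faces line up with the tool after the -0.06 turn; its cap is at crop (582,133). The small turn skewed my x travel, so I'll work out the correction in tool axes.

Run:
```python
from h import *
from scipy.spatial.transform import Rotation as Q
c=robot.read_camera("wrist");s=robot.read_state();R=Q.from_rotvec(s["orientation"]).as_matrix()
p=ray(c,(342.8,207.6),.1075);print(p,s["tool_pos"],R[:,0],R[:,1]);
print([ray(c,(276*0+(x-276)/2.3+209.8,149.8+y/2.3),.0855) for x,y in((529,166),(627,169))])
for t in(p,(.510,.278)):print(R.T@np.r_[t-s["tool_pos"][:2],0])
```

```text
[0.50918096 0.28159684] [0.48807027 0.27595967 0.19998342] [-5.81402860e-02  9.98308312e-01 -4.70594390e-04] [ 9.98308419e-01  5.81402363e-02 -1.18710495e-04]
[array([0.49303146, 0.26105717]), array([0.52940369, 0.26198877])]
[ 4.40025876e-03  2.14027216e-02 -4.61146531e-06]
[ 7.61880527e-04  2.20112586e-02 -2.97150445e-06]
```

Emit:
{"op": "tcp_steps", "data": {
  "deltas": [
    [0.093, 0.0025, 0.022, 0, 0.015],
    [0.093, 0, 0, 0.03, 0],
    [0.093, 0, 0, 0.04, 0],
    [0.093, 0, 0, 0.035, 0],
    [0.093, 0, 0, 0.018, 0],
    [0.093, 0, 0, 0.006, 0],
    [0.093, 0, 0, 0, 0],
    [0.02, 0, 0, 0, 0],
    [0.02, 0, 0, 0, 0],
    [0.02, 0, 0, 0, 0],
    [0.02, 0, 0, 0, 0],
    [0.02, 0, 0, 0, 0],
    [0.02, 0, 0, 0, 0],
    [0.02, 0, 0, 0, 0],
    [0.02, 0, 0, 0, 0],
    [0.02, 0, 0, 0, 0],
    [0.02, 0, 0, 0, 0]
  ],
  "force": 20
}}

```text
t: 24.45
tool_pos: [0.5094, 0.2813, 0.0711]
orientation: [-2.171, -2.271, 0.0]
force: [0.5, -0.1, 0.1]
opening: 0.0356
gripper_force: 20.0
```

Emit:
{"op": "tcp_steps", "data": {
  "deltas": [
    [0.02, 0, 0, -0.02, 0],
    [0.02, 0, 0, -0.04, 0],
    [0.02, 0, 0, -0.045, 0],
    [0.02, 0, 0, -0.025, 0],
    [0.02, 0, 0, 0, 0],
    [0.02, 0, 0, 0, 0]
  ]
}}

```text
t: 25.05
tool_pos: [0.5096, 0.2813, 0.201]
orientation: [2.171, 2.271, 0.001]
force: [-0.2, 0.2, -2.0]
opening: 0.0359
gripper_force: 20.0
```

Run:
```python
from h import *
from scipy.spatial.transform import Rotation as Q
s=robot.read_state();R=Q.from_rotvec(s["orientation"]).as_matrix()
t=np.array([.5671,-.0939]);print(R[:,0],R.T@np.r_[t-s["tool_pos"][:2],0])
```

```text
[-4.49686228e-02  9.98988384e-01  1.76194778e-04] [-3.77448152e-01  4.05707535e-02 -4.43024484e-05]
```

The square is gripped flush, with the opening at 36 mm. Now to hole 4, stopping just above it to check by numbers.

Emit:
{"op": "tcp_steps", "data": {
  "deltas": [
    [0.02, -0.03, 0.02, 0, 0],
    [0.02, -0.045, 0.0206, 0, 0],
    [0.02, -0.045, 0, 0, 0],
    [0.02, -0.045, 0, 0, 0],
    [0.02, -0.045, 0, 0, 0],
    [0.02, -0.045, 0, 0, 0],
    [0.02, -0.045, 0, 0, 0],
    [0.02, -0.043, 0, 0, 0],
    [0.02, -0.025, 0, 0, 0],
    [0.02, -0.008, 0, 0, 0],
    [0.02, 0, 0, 0, 0],
    [0.02, 0, 0, 0.03, 0],
    [0.02, 0, 0, 0.035, 0],
    [0.02, 0, 0, 0.02, 0],
    [0.02, 0, 0, 0.006, 0],
    [0.02, 0, 0, 0, 0],
    [0.02, 0, 0, 0, 0],
    [0.02, 0, 0, 0, 0]
  ],
  "force": 20
}}

```text
t: 26.85
tool_pos: [0.5682, -0.0924, 0.112]
orientation: [2.169, 2.27, 0.002]
force: [0.5, -0.7, -1.9]
opening: 0.0358
gripper_force: 20.0
```

```bash
python3 - <<'E'
import cv2
from h import *
np.set_printoptions(precision=4,suppress=True)
s=robot.read_state();p=s["tool_pos"];print(p)
zb=p[2]-.0705+.0055;print("zb",zb)
for n in("side","scene"):
    c=robot.read_camera(n);h=cv2.cvtColor(c["image"],cv2.COLOR_RGB2HSV)
    R,t=np.array(c["R"]),np.array(c["t"])
    def pr(X):
        q=R@X+t;return np.array([c["fx"]*q[0]/q[2]+c["cx"],c["fy"]*q[1]/q[2]+c["cy"]])
    for z in(zb+.006,zb+.012,zb+.02):
        u=pr(np.r_[p[:2],z]);r=int(round(u[1]));a=int(u[0])-18;row=h[r,a:a+37]
        print(n,z,u,"S",row[:,1].tolist())
E
```

```text
[ 0.5682 -0.0924  0.112 ]
zb 0.04698713934712776
side 0.05298713934712776 [341.6779 228.9977] S [92, 92, 93, 88, 90, 83, 87, 86, 97, 88, 63, 71, 69, 69, 59, 61, 64, 63, 61, 63, 58, 60, 59, 58, 61, 61, 58, 58, 72, 97, 92, 88, 83, 82, 86, 101, 145]
side 0.058987139347127765 [341.8295 226.8774] S [92, 94, 88, 91, 90, 87, 85, 85, 86, 73, 67, 72, 69, 65, 62, 61, 61, 63, 61, 60, 59, 59, 63, 61, 58, 61, 63, 57, 58, 98, 89, 84, 82, 82, 81, 99, 145]
side 0.06698713934712776 [342.0341 224.0166] S [113, 112, 119, 130, 130, 129, 138, 119, 77, 70, 79, 71, 65, 61, 62, 62, 64, 61, 63, 61, 61, 60, 64, 59, 59, 60, 61, 60, 91, 162, 175, 168, 176, 169, 165, 166, 164]
scene 0.05298713934712776 [283.5807 191.2003] S [112, 113, 113, 112, 114, 105, 83, 50, 43, 44, 43, 43, 41, 42, 43, 43, 43, 41, 41, 34, 35, 36, 35, 34, 35, 32, 31, 40, 72, 96, 89, 72, 66, 71, 75, 92, 110]
scene 0.058987139347127765 [283.3989 189.332 ] S [60, 59, 61, 62, 63, 62, 50, 41, 42, 39, 39, 43, 44, 42, 42, 41, 44, 42, 37, 36, 34, 33, 33, 34, 34, 33, 37, 41, 56, 65, 68, 70, 77, 93, 116, 135, 144]
scene 0.06698713934712776 [283.1532 186.809 ] S [45, 44, 46, 45, 47, 41, 45, 45, 44, 45, 48, 50, 49, 50, 46, 44, 44, 43, 36, 35, 35, 31, 35, 33, 34, 35, 35, 45, 60, 67, 75, 95, 116, 138, 149, 153, 153]
```

Silhouette rows put the bottle about 1.5 mm below TCP in y, near -.0939, which is as wanted. In x the hole is 0 to 4 mm lower depending on camera, so I'll shift -1.8 mm and lower gently while watching the force.

Emit:
{"op": "tcp_steps", "data": {
  "deltas": [
    [0.02, 0, -0.0018, 0.006, 0],
    [0.02, 0, 0, 0.006, 0],
    [0.02, 0, 0, 0.004, 0],
    [0.02, 0, 0, 0.004, 0],
    [0.02, 0, 0, 0.003, 0],
    [0.02, 0, 0, 0, 0]
  ],
  "force": 20
}}

```text
t: 27.55
tool_pos: [0.5647, -0.0924, 0.0864]
orientation: [-2.17, -2.27, 0.001]
force: [0.1, -0.4, -1.0]
opening: 0.036
gripper_force: 20.0
```

Emit:
{"op": "tcp_steps", "data": {
  "deltas": [
    [0.02, 0, 0, 0.004, 0],
    [0.02, 0, 0, 0.004, 0],
    [0.02, 0, 0, 0.004, 0],
    [0.02, 0, 0, 0.003, 0],
    [0.02, 0, 0, 0, 0],
    [0.02, 0, 0, 0, 0]
  ],
  "force": 20
}}

```text
t: 28.15
tool_pos: [0.5651, -0.0925, 0.072]
orientation: [-2.171, -2.271, 0.0]
force: [0.7, 0.0, -1.1]
opening: 0.036
gripper_force: 20.0
```

Emit:
{"op": "tcp_steps", "data": {
  "deltas": [
    [0.02, 0, 0, 0.001, 0],
    [0.02, 0, 0, 0, 0],
    [0.07, 0, 0, 0, 0],
    [0.07, 0, 0, 0, 0],
    [0.07, 0, 0, 0, 0],
    [0.07, 0, 0, 0, 0],
    [0.07, 0, 0, 0, 0],
    [0.07, 0, 0, -0.02, 0],
    [0.07, 0, 0, -0.04, 0],
    [0.07, 0, 0, -0.045, 0],
    [0.093, 0, 0, -0.045, 0],
    [0.093, 0.045, 0, 0, 0],
    [0.093, 0.045, 0, 0, 0],
    [0.093, 0.045, 0, 0, 0],
    [0.093, 0.045, 0, 0, 0],
    [0.093, 0, 0, 0, 0],
    [0.093, 0, 0, 0, 0]
  ]
}}

```text
t: 29.85
tool_pos: [0.5569, 0.0881, 0.2211]
orientation: [2.168, 2.274, -0.0]
force: [0.3, 0.2, 0.8]
opening: 0.0931
gripper_force: 0.0
```

Run:
```python
import cv2
from h import *
c=robot.read_camera("scene");h=cv2.cvtColor(c["image"],cv2.COLOR_RGB2HSV);print(robot.read_state()["tool_pos"])
R,t=np.array(c["R"]),np.array(c["t"])
for n,x,y,z in(("drop",.524,-.288,.095),("round",.539,-.2235,.1045),("jar",.553,-.1585,.0845),("sq",.566,-.0935,.1065)):
    q=R@[x,y,z]+t;u,v=int(round(c["fx"]*q[0]/q[2]+c["cx"])),int(round(c["fy"]*q[1]/q[2]+c["cy"]))
    print(n,u,v,h[v-1:v+2,u-1:u+2].reshape(-1,3).mean(0).round())
    m=((h[...,2]<95)if n in("drop","sq") else((h[...,1]<45)&(h[...,2]<185))).astype(np.uint8)
    k,l,st,ce=cv2.connectedComponentsWithStats(m[v-12:v+13,u-12:u+13])
    i=l[12,12];print(i,st[i],ce[i]+[u-12,v-12],ray(c,ce[i]+[u-12,v-12],z))
```

```text
[0.55707379 0.08706229 0.22107893]
drop 233 128 [101.  29.  24.]
1 [  0   0  25  18 297] [234.56228956 123.22558923] [ 0.50890932 -0.29726715]
round 247 140 [ 16.  26. 132.]
1 [  0   0  19  25 239] [243.17573222 141.9707113 ] [ 0.54878774 -0.2253687 ]
jar 265 163 [ 17.  28. 202.]
0 [  0   0  25  25 454] [266.25770925 161.23788546] [ 0.54686305 -0.15979275]
sq 282 173 [38. 24. 42.]
1 [ 8  9  8 12 85] [281.76470588 175.47058824] [ 0.57187842 -0.08936021]
```

At all four expected cap-top points the colours match: dark nozzle, two grey lids, dark cap. All four paints are standing in order, so I'll hand in.

```bash
python3 -c "
from plant import robot
print(robot.close_job())"
```

```text
the job is handed in; nothing more can be done
None
```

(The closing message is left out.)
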